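# Shut up the button stock

### The arm

A 7-joint arm with a two-finger parallel gripper is mounted at the origin on the work surface. World frame = base frame: x ahead of the robot, y to its left, z up, the work surface at z = 0. Lengths are in m, angles in rad, forces in N, time in s.
With the tool pointing down it reaches from about 0.4 to 0.85 m from the base axis. Payload 4.5 kg.
Tool frame: the origin (TCP) lies midway between the tips of the shut fingers; the grasp point (between the pads) lies 19 mm behind it (robot.grasp_offset is the distance from the TCP to the grasp point, in m); z points along the fingers, y is the line along which they close (so a half turn about z gives the same grasp; the last joint's range is limited). The gripper opens to 88 mm and grips with 3 to 60 N. Pads are 18 mm wide; open, the fingers measure 123 mm over their backs; the gripper's body (75 mm by 187 mm) begins 45 mm behind the grasp point.
Start: joints at [1.208, 0.689, -0.195, 1.565, 0.157, 0.902, -0.215], TCP at [0.242, -0.576, 0.239] pointing down, gripper open.
Joint ranges: [-3.01, 3.01], [-0.46, 2.08], [-1.47, 1.51], [0.13, 2.56], [-1, 4.14], [0.04, 2.09], [-2.66, 2.66]. Speed limits (rad/s): [2.57, 2.57, 3.14, 3.14, 3.14, 3.14, 3.14].

### API

Orientations are given as a unit quaternion [w, x, y, z].
In Python, from rig import robot gives the robot as it stands. Calls block until the motion is done:
- robot.reach(position, orientation): joint-space move of the TCP to a pose.
- robot.movel(position, rate=0.15, orientation=None): straight line of the TCP; orientation=None keeps the orientation; rate is the mean speed in m/s.
- robot.move_j(angles): joint-space move.
- robot.open() and robot.close_gripper(squeeze=None): open the fingers fully, or close them until they stop; squeeze is the grip in N (None keeps the last).
- robot.pause(seconds).
- robot.inverse_kinematics(position, orientation): joint angles nearest the present ones, or None.
- robot.snapshot(name): name is "scene" or "top" or "wrist"; returns (picture, depth): 400x640x3 uint8, red, green, blue; 400x640 float32, m along the optical axis (not along the pixel's ray), 0 where there is no reading.
- robot.camera_info(name): a dict with "K" (3x3 intrinsics, pixels), "cam_to_world" (4x4, takes a point from camera to world coordinates). Camera axes: x right, y down, z forward; pixel columns grow to the right and rows downward; lengths in m; the calibration is good to about 2 mm. A picture is of the moment at which its call begins: read the wrist's pose just before it. camera_info takes no time and is no camera call; for the wrist camera it gives the pose at the moment of the call.
A pose or a line that the arm cannot do raises robot.IKError and nothing moves.
- robot.close_job(): hands the job in; it is judged then, once.
Readings, each from a call of its own:
- robot.get_time(): time.
- robot.get_qpos(): joint angles.
- robot.get_dq(): joint speeds.
- robot.get_tau(): joint torques, N m.
- robot.get_tool_pos(): TCP position.
- robot.get_eef_rot(): TCP orientation.
- robot.get_ft_force(): force on the tool from outside, world axes, zero at the start.
- robot.get_wrist_torque(): the same for the moment, N m.
- robot.get_grip_width(): opening from 0.0 (shut) to 1.0 (fully open).
- robot.get_gripper_force(): force on a finger pad.
Only numpy, scipy, OpenCV 4.12 (cv2) and the standard library are available. Lean on these libraries where they do the work, as an engineer would, in place of code of your own. Each camera call takes 0.05 s, during which the arm holds its last target. There are 200 camera calls.

### The job

Shut away the loose buttons on the stall: with the fingertips, push the two drawers that hold buttons fully home and press the lid of the flip-lid chest down shut. The drawer of thread spools is still in use: leave it standing open just as it is, and lift or shift nothing else, neither the chest itself nor the things standing around.

Things in the scene. Friction and masses are not known exactly. Their poses are not given: they have to be found in the camera images.
- drawer_a_knob (a point): Centre of the flat front face of the knob (22 mm across, 14 mm out) of the drawer with loose buttons (first of two alike); moves with it. x points into the case, the way the drawer shuts, z up. Drawer front 106 wide, from 41 mm below to 27 mm above this point. Fixed wooden case 160 deep, 110 wide, 75 high; its underside is 45 mm below this point, on a board whose top is 12 mm above the table
- drawer_a (a joint): how far the drawer with loose buttons (first of two alike) stands out of its case, m: 0 shut, at most 0.095 out; it slides with about 1.5 N of friction and stays where it is left
- drawer_b_knob (a point): Centre of the flat front face of the knob (22 mm across, 14 mm out) of the drawer with loose buttons (second of two alike); moves with it. x points into the case, the way the drawer shuts, z up. Drawer front 106 wide, from 41 mm below to 27 mm above this point. Fixed wooden case 160 deep, 110 wide, 75 high; its underside is 45 mm below this point, on a board whose top is 12 mm above the table
- drawer_b (a joint): how far the drawer with loose buttons (second of two alike) stands out of its case, m: 0 shut, at most 0.095 out; it slides with about 1.5 N of friction and stays where it is left
- drawer_c_knob (a point): Centre of the flat front face of the knob (22 mm across, 14 mm out) of the drawer with upright thread spools; moves with it. x points into the case, the way the drawer shuts, z up. Drawer front 106 wide, from 41 mm below to 27 mm above this point. Fixed wooden case 160 deep, 110 wide, 75 high; its underside is 45 mm below this point, on a board whose top is 12 mm above the table
- drawer_c (a joint): how far the drawer with upright thread spools stands out of its case, m: 0 shut, at most 0.095 out; it slides with about 1.5 N of friction and stays where it is left
- chest_hinge (a point): Grey plastic flip-lid chest of buttons, loose on the board in the same row (120 deep, 110 wide, 66 mm high, 0.7 to 1.2 kg): the middle of its hinge line along the far top edge, at the height of the shut lid's upper face (72 mm above the chest's underside). x points from the chest's front to its hinge side, y along the hinge, z up
- chest_lid_edge (a point): middle of the free (front) edge of the chest's lid, on its outer face, 124 mm from the hinge line; moves with the lid. The lid is a flat plate 124 by 114 by 6 mm with a 7 mm tab beyond this edge
- chest_lid (a joint): lid angle, rad: 0 shut flat, growing as the free edge swings up and back. The hinge is stiff (about 0.14 N m), so the lid stays where it is left; pressing down on its outer face shuts it
- unit_a: fixed wooden case of drawer_a (with its drawer); origin on its underside, below the middle of its front edge; x points to its back
- unit_b: fixed wooden case of drawer_b (with its drawer); origin on its underside, below the middle of its front edge; x points to its back
- unit_c: fixed wooden case of drawer_c (with its drawer); origin on its underside, below the middle of its front edge; x points to its back
- chest: the flip-lid chest (with its lid); origin at the centre of its underside; x points to its hinge side
- spool_1: loose wooden thread spool standing on the board between things of the row, 22 across, 40 mm high; origin at its underside. Bystander
- spool_2: second loose spool like spool_1, standing in another gap of the row. Bystander
- jar: glass jar with steel cap, 64 across, 90 mm high, on the table; origin at its underside. Bystander
- tape: round tape-measure case, 56 across, 24 mm high, on the table; origin at its underside. Bystander
- tin: tin can, 72 across, 60 mm high, on the table; origin at its underside. Bystander
- thread_cone: cone of thread, 60 across at the foot, 85 mm high, on the table; origin at its underside. Bystander
Mind the look-alikes: they are no part of the job. Leave any red look-alike of the chest alone.

How it is judged:
By the outcome, as a careful person would: the job done as asked, in the order asked, and still so for the second after the job is handed in, with the robot touching nothing.
It also fails if it takes over 48 s, if anything falls off the work surface, if the arm or the gripper's body presses on something with over 40 N, if the wrist force passes 120 N, or if a joint passes its speed limit or range.

## Working session

There is one attempt and no reset: what is moved stays moved. The work goes in short steps, each a Python script; the robot and the scene stay as the last script left them, time stands still between calls to the robot, and variables do not carry over. Pictures are saved under pics/ and viewed, at most 10 in all, crops included, and the job is handed in when it is done.

```bash
ls; mkdir -p pics
cat > h.py <<'E'
import numpy as np, cv2
from rig import robot
def snap(n):
    ci=robot.camera_info(n); im,d=robot.snapshot(n); return im,d,np.array(ci["K"]),np.array(ci["cam_to_world"])
def cloud(d,K,T):
    v,u=np.mgrid[:d.shape[0],:d.shape[1]]
    p=np.stack([(u-K[0,2])/K[0,0]*d,(v-K[1,2])/K[1,1]*d,d],-1)
    w=p@T[:3,:3].T+T[:3,3]; w[d<=0]=np.nan; return w
E
python3 - <<'E'
from h import *
for n in("scene","top"):
    im,d,K,T=snap(n); np.savez(f"{n}.npz",im=im,d=d,K=K,T=T)
    cv2.imwrite(f"pics/{n}.png",im[...,::-1]); print(n,K[0,0],T.round(3).tolist(),(d>0).mean())
E
```

```text
pics
scene 433.2258866811948 [[-0.334, 0.805, -0.491, 1.139], [0.943, 0.281, -0.18, 0.226], [-0.007, -0.523, -0.852, 1.161], [0.0, 0.0, 0.0, 1.0]] 0.99652734375
top 409.331903711753 [[0.011, -0.993, 0.121, 0.351], [-1.0, -0.014, -0.025, 0.012], [0.027, -0.121, -0.992, 1.295], [0.0, 0.0, 0.0, 1.0]] 0.996078125
```

View pics/scene.png

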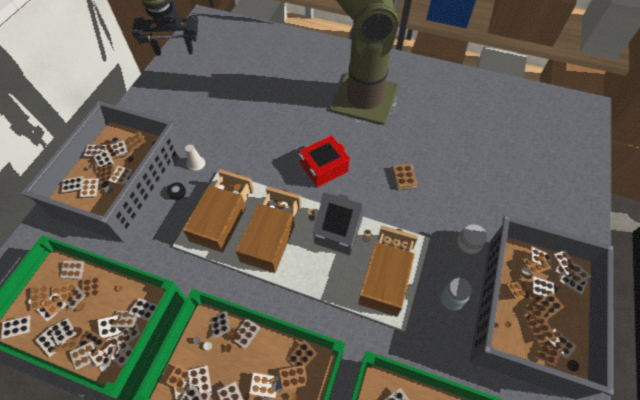

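View pics/top.png

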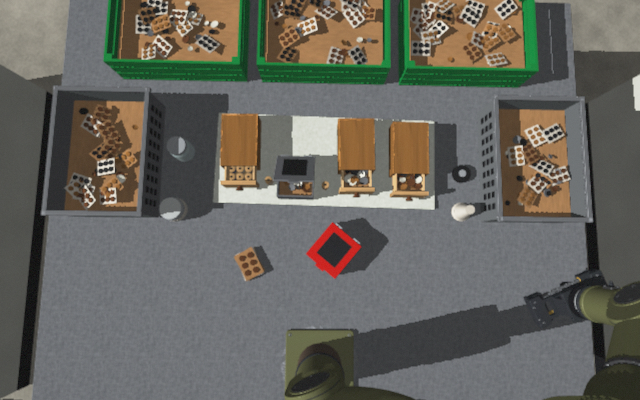

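The top view shows the row from left to right: spool drawer (240,175), grey chest with its lid up (296,175), and button drawers at (356,185) and (410,185). The red look-alike is in front at (334,250), and there are loose spools at (268,180) and (325,184). Next I'll crop in and measure from depth.

Run:
```python
from h import *
a=np.load("top.npz"); w=cloud(a["d"],a["K"],a["T"])
b=np.load("scene.npz"); ws=cloud(b["d"],b["K"],b["T"])
c=cv2.resize(a["im"][105:215,210:440],None,fx=3.4,fy=3.4,interpolation=cv2.INTER_CUBIC)[...,::-1]; cv2.imwrite("pics/topc.png",c)
c=cv2.resize(b["im"][165:325,170:430],None,fx=3,fy=3,interpolation=cv2.INTER_CUBIC)[...,::-1]; cv2.imwrite("pics/scenec.png",c)
for n,col in(("C",240),("chest",285),("chest",296),("chest",306),("B",350),("B",362),("A",405),("A",416)):
    print(n,col,[(r,*(w[r,col]*1000).round().astype(int)) for r in range(112,206,2)][(15 if n=='chest' else 24):])
# drawer units: front rim and roofs from merged cloud
P=np.concatenate([w.reshape(-1,3),ws.reshape(-1,3)]); np.save("P.npy",P)
for n,(u0,u1) in dict(C=(222,259),B=(338,375),A=(391,428)).items():
    s=w[116:172,u0:u1].reshape(-1,3); s=s[(s[:,2]>.078)&(s[:,2]<.1)]
    r=cv2.minAreaRect((s[:,:2]*1000).astype(np.float32)); print(n,"roof",np.round(r[0]),np.round(r[1]),r[2],s[:,2].mean())
```

```text
C 240 [(160, np.int64(606), np.int64(246), np.int64(88)), (162, np.int64(600), np.int64(245), np.int64(88)), (164, np.int64(595), np.int64(246), np.int64(85)), (166, np.int64(594), np.int64(251), np.int64(59)), (168, np.int64(588), np.int64(251), np.int64(58)), (170, np.int64(581), np.int64(249), np.int64(64)), (172, np.int64(575), np.int64(249), np.int64(62)), (174, np.int64(568), np.int64(249), np.int64(64)), (176, np.int64(562), np.int64(249), np.int64(63)), (178, np.int64(557), np.int64(249), np.int64(60)), (180, np.int64(550), np.int64(248), np.int64(64)), (182, np.int64(541), np.int64(244), np.int64(83)), (184, np.int64(535), np.int64(244), np.int64(80)), (186, np.int64(531), np.int64(247), np.int64(66)), (188, np.int64(525), np.int64(247), np.int64(63)), (190, np.int64(519), np.int64(247), np.int64(63)), (192, np.int64(520), np.int64(256), np.int64(14)), (194, np.int64(514), np.int64(257), np.int64(9)), (196, np.int64(508), np.int64(257), np.int64(10)), (198, np.int64(501), np.int64(256), np.int64(13)), (200, np.int64(495), np.int64(256), np.int64(11)), (202, np.int64(488), np
[... 9430 characters left out ...]
p.int64(59)), (190, np.int64(529), np.int64(-291), np.int64(49)), (192, np.int64(518), np.int64(-282), np.int64(87)), (194, np.int64(512), np.int64(-283), np.int64(84)), (196, np.int64(509), np.int64(-288), np.int64(61)), (198, np.int64(509), np.int64(-300), np.int64(11)), (200, np.int64(503), np.int64(-301), np.int64(7)), (202, np.int64(496), np.int64(-299), np.int64(14)), (204, np.int64(490), np.int64(-300), np.int64(11))]
C roof [667. 250.] [155. 109.] 0.8644068241119385 0.08646636600650028
B roof [ 662. -104.] [160. 108.] 0.4886299967765808 0.0862879190019106
A roof [ 658. -267.] [107. 156.] 89.84977722167969 0.08615276577018592<stdin>:7: RuntimeWarning: invalid value encountered in cast
```

View pics/topc.png

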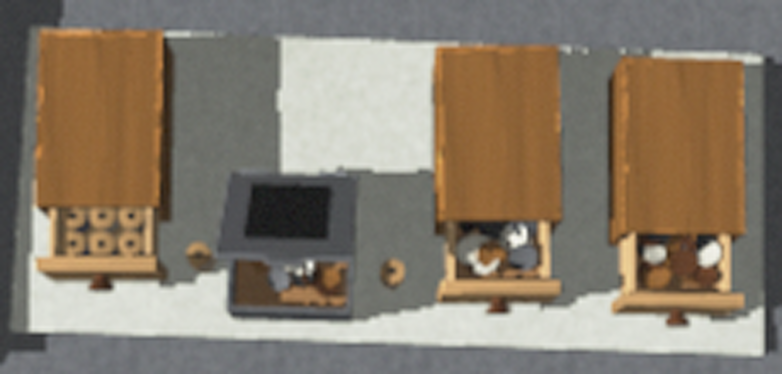

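View pics/scenec.png

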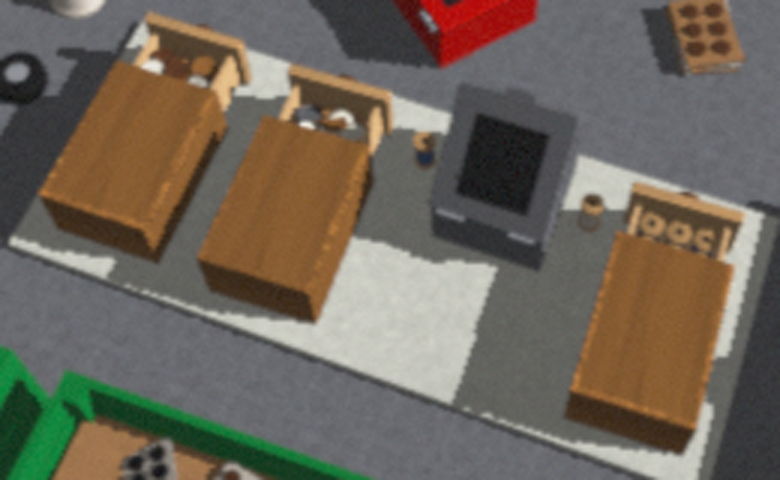

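Both button drawers stand about 60–70 mm out. The chest lid stands at about 43°, with its hinge near x=0.622, z=0.084, y≈0.078. I'll start with drawer A.

```bash
cat >> h.py <<'E'
def ray(u,v,z,n="top"):
    a=np.load(f"{n}.npz"); K,T=a["K"],a["T"]; d=T[:3,:3]@np.linalg.inv(K)@[u,v,1]; o=T[:3,3]
    return o+d*(z-o[2])/d[2]
DN=[0,1,0,0]
def push(p,n,limit=12,maxd=0.12,step=0.0025,fast=0.04,rate=0.08):
    """p start, n unit push direction; quick stretch `fast`, then steps until force along -n > limit"""
    p=np.array(p);n=np.array(n); f0=robot.get_ft_force()
    robot.movel((p+n*fast).tolist(),rate=rate); s=fast; log=[]
    while s<maxd:
        f=-(np.array(robot.get_ft_force())-f0)@n; log.append((round(s*1e3,1),round(float(f),1)))
        if f>limit: break
        s+=step; robot.movel((p+n*s).tolist(),rate=0.04)
    print("push",log[:2],log[-6:],np.round(robot.get_tool_pos(),4),"t",round(robot.get_time(),2))
    return p+n*s
E
python3 - <<'E'
from h import *
ka=ray(409.4,198.8,.057); kb=ray(356.2,195,.057); print(ka,kb)
for q in([0,1,0,0],[0,0,1,0],[0,.7071,.7071,0],[0,.7071,-.7071,0]):
    s=[robot.inverse_kinematics(p,q) for p in([.45,ka[1],.05],[.58,ka[1],.05],[.45,kb[1],.05],[.56,.078,.2])]
    print(q,[None if x is None else np.round(x,2).tolist() for x in s])
print(np.round(robot.get_eef_rot(),3),robot.get_time())
E
```

```text
[ 0.50051237 -0.26877998  0.057     ] [ 0.50992746 -0.10547085  0.057     ]
[0, 1, 0, 0] [[0.46, 0.87, -0.02, 2.0, 0.04, 0.27, -1.16], [0.37, 0.96, -0.01, 1.64, 0.02, 0.54, -1.22], [0.13, 0.85, 0.0, 2.19, -0.0, 0.11, -1.44], [-0.24, 0.66, 0.04, 1.8, -0.03, 0.69, -1.76]]
[0, 0, 1, 0] [[0.8, 0.94, -0.6, 1.98, 1.03, 0.56, 1.04], [0.73, 1.05, -0.72, 1.62, 0.9, 0.82, 1.19], [0.36, 0.87, -0.38, 2.17, 1.14, 0.32, 0.57], [0.25, 0.78, -0.84, 1.77, 0.72, 0.93, 0.67]]
[0, 0.7071, 0.7071, 0] [[0.57, 0.88, -0.2, 2.0, 0.5, 0.32, -0.04], [0.53, 0.97, -0.32, 1.64, 0.47, 0.61, -0.04], [0.19, 0.85, -0.1, 2.18, 0.59, 0.14, -0.46], [0.03, 0.69, -0.43, 1.78, 0.39, 0.76, -0.6]]
[0, 0.7071, -0.7071, 0] [[0.33, 0.89, 0.21, 2.01, -0.58, 0.3, -2.12], [0.17, 0.99, 0.36, 1.66, -0.55, 0.59, -2.29], [0.06, 0.86, 0.12, 2.19, -0.73, 0.13, -2.28], [-0.75, 0.93, 1.09, 1.82, -0.97, 1.03, -2.41]]
[-0.001  0.98   0.197 -0.   ] 0.1
```

Run:
```python
from h import *
robot.close_gripper(10)
robot.reach([.462,-.267,.2],DN)
robot.movel([.462,-.267,.05],rate=.25)
print(robot.get_time(),robot.get_ft_force())
e=push([.462,-.267,.05],[1,-.01,0],limit=12,fast=.07)
b=np.array(robot.get_tool_pos()); robot.movel([b[0]-.03,b[1],.05],rate=.15); robot.movel([b[0]-.03,b[1],.16],rate=.3)
print(robot.get_time())
```

```text
3.575 [-0.0152565   0.30785349  0.30362307]
push [(70.0, -0.0), (72.5, -1.0)] [(72.5, -1.0), (75.0, 1.5), (77.5, 0.5), (80.0, 5.9), (82.5, 8.6), (85.0, 12.9)] [ 0.5408 -0.2678  0.0498] t 6.1
7.0083
```

Run:
```python
from h import *
robot.reach([.470,-.105,.16],DN)
robot.movel([.470,-.105,.05],rate=.25)
e=push([.470,-.105,.05],[1,-.01,0],limit=18,fast=.062)
b=np.array(robot.get_tool_pos()); robot.movel([b[0]-.03,b[1],.05],rate=.15); robot.movel([b[0]-.03,b[1],.24],rate=.3)
robot.reach([.44,-.2,.24],DN)
im,d,K,T=snap("top"); np.savez("top2.npz",im=im,d=d,K=K,T=T); w=cloud(d,K,T)
for n,cols in(("B",(348,364)),("A",(402,418))):
  for c in cols: print(n,c,[tuple((w[r,c]*1000).round()[[0,2]]) for r in range(164,194,2)])
c=cv2.resize(im[105:215,210:440],None,fx=3.4,fy=3.4,interpolation=cv2.INTER_CUBIC)[...,::-1]; cv2.imwrite("pics/t2.png",c); print(robot.get_time())
```

```text
push [(62.0, 0.4), (64.5, 0.0)] [(79.5, 2.0), (82.0, 6.0), (84.5, 10.5), (87.0, 13.8), (89.5, 17.3), (92.0, 22.0)] [ 0.5496 -0.1057  0.0495] t 12.23
B 348 [(np.float64(600.0), np.float64(86.0)), (np.float64(593.0), np.float64(90.0)), (np.float64(588.0), np.float64(85.0)), (np.float64(582.0), np.float64(85.0)), (np.float64(576.0), np.float64(82.0)), (np.float64(571.0), np.float64(80.0)), (np.float64(570.0), np.float64(48.0)), (np.float64(570.0), np.float64(12.0)), (np.float64(564.0), np.float64(8.0)), (np.float64(557.0), np.float64(12.0)), (np.float64(551.0), np.float64(10.0)), (np.float64(544.0), np.float64(13.0)), (np.float64(538.0), np.float64(9.0)), (np.float64(532.0), np.float64(10.0)), (np.float64(525.0), np.float64(10.0))]
B 364 [(np.float64(600.0), np.float64(88.0)), (np.float64(595.0), np.float64(86.0)), (np.float64(588.0), np.float64(89.0)), (np.float64(583.0), np.float64(83.0)), (np.float64(576.0), np.float64(85.0)), (np.float64(571.0), np.float64(83.0)), (np.float64(571.0), np.float64(47.0)), (np.float64(571.0), np.float64(11.0)), (np.float64(564.0), np.float64(16.0)), (np
[... 725 characters left out ...]
np.float64(6.0)), (np.float64(534.0), np.float64(12.0)), (np.float64(528.0), np.float64(9.0))]
A 418 [(np.float64(604.0), np.float64(84.0)), (np.float64(597.0), np.float64(88.0)), (np.float64(591.0), np.float64(85.0)), (np.float64(585.0), np.float64(85.0)), (np.float64(579.0), np.float64(87.0)), (np.float64(484.0), np.float64(567.0)), (np.float64(479.0), np.float64(576.0)), (np.float64(475.0), np.float64(581.0)), (np.float64(470.0), np.float64(588.0)), (np.float64(466.0), np.float64(592.0)), (np.float64(461.0), np.float64(596.0)), (np.float64(458.0), np.float64(599.0)), (np.float64(454.0), np.float64(602.0)), (np.float64(450.0), np.float64(606.0)), (np.float64(nan), np.float64(nan))]
14.0583
```

View pics/t2.png

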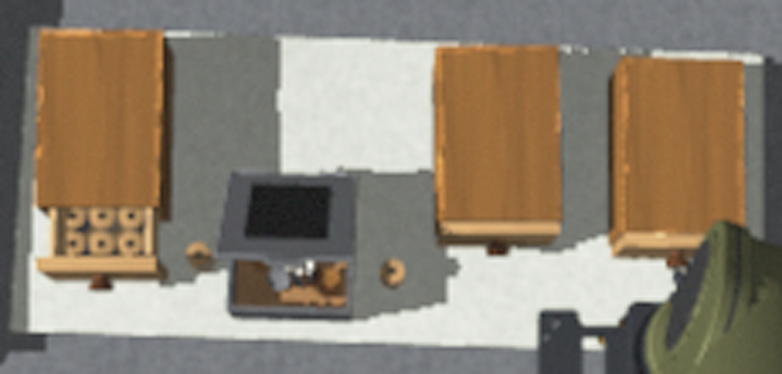

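B is shut. A's front may still stand a few mm out, so I'll push A again, harder, before the lid.

Run:
```python
from h import *
robot.reach([.50,-.267,.2],DN)
robot.movel([.50,-.267,.05],rate=.25)
e=push([.50,-.267,.05],[1,-.01,0],limit=22,fast=.034,rate=.1)
robot.pause(.2); b=np.array(robot.get_tool_pos()); print(b,robot.get_ft_force())
robot.movel([b[0]-.03,b[1],.05],rate=.15); robot.movel([b[0]-.03,b[1],.27],rate=.3)
robot.reach([.55,.078,.27],DN)
# lid: follow the arc, tip on the outer face
hx,hz,r=.622,.084,.098; f0=np.array(robot.get_ft_force())
for th in np.radians([50,44,36,28,20,12,6]):
    robot.movel([hx-r*np.cos(th)+.012*np.sin(th),.078,hz+r*np.sin(th)+.004],rate=.12)
    print(round(np.degrees(th)),np.round(np.array(robot.get_ft_force())-f0,1))
print(np.round(robot.get_tool_pos(),4),robot.get_time())
```

```text
push [(34.0, 0.2), (36.5, 0.4)] [(41.5, 2.6), (44.0, 8.0), (46.5, 12.0), (49.0, 15.3), (51.5, 20.1), (54.0, 23.5)] [ 0.5409 -0.2675  0.0496] t 17.77
[ 0.54085001 -0.26746136  0.0495908 ] [-22.86911452   2.64905512  20.59554185]
50 [0.7 0.7 1.1]
44 [ 0.6  0.6 -0.1]
36 [ 0.7 -0.5 -0.3]
28 [0.2 0.6 0. ]
20 [ 0.8  0.4 -0.1]
12 [-0.  -0.8  0.2]
6 [-0.6  0.5  0.8]
[0.5257 0.078  0.0984] 23.2333
```

Drawer A is on its stop: same position, 0.541, under 23 N. Now to press the lid down to its stop.

Run:
```python
from h import *
p=robot.get_tool_pos()
push([.535,.078,p[2]],[0,0,-1],limit=9,maxd=.03,step=.002,fast=.002)
b=robot.get_tool_pos(); robot.movel([b[0],b[1],.27],rate=.3)
robot.reach([.40,-.25,.27],DN)
im,d,K,T=snap("top"); im2,d2,K2,T2=snap("scene"); w=cloud(d,K,T)
for c in(285,296,306): print(c,[tuple((w[r,c]*1000).round()[[0,2]]) for r in range(154,204,3)])
a=cv2.resize(im[105:215,210:440],(780,373),interpolation=cv2.INTER_CUBIC); cv2.imwrite("pics/t3.png",a[...,::-1])
c=cv2.resize(im2[165:325,170:430],None,fx=3,fy=3,interpolation=cv2.INTER_CUBIC)[...,::-1]; cv2.imwrite("pics/s3.png",c);print(robot.get_time())
```

```text
push [(2.0, -0.3), (4.0, -0.2)] [(6.0, -1.4), (8.0, -1.0), (10.0, -0.6), (12.0, -1.0), (14.0, 0.8), (16.0, 18.8)] [0.5351 0.078  0.0842] t 25.25
285 [(np.float64(643.0), np.float64(16.0)), (np.float64(619.0), np.float64(84.0)), (np.float64(609.0), np.float64(85.0)), (np.float64(600.0), np.float64(85.0)), (np.float64(590.0), np.float64(89.0)), (np.float64(582.0), np.float64(83.0)), (np.float64(572.0), np.float64(88.0)), (np.float64(564.0), np.float64(85.0)), (np.float64(555.0), np.float64(83.0)), (np.float64(546.0), np.float64(81.0)), (np.float64(537.0), np.float64(81.0)), (np.float64(528.0), np.float64(81.0)), (np.float64(518.0), np.float64(89.0)), (np.float64(510.0), np.float64(81.0)), (np.float64(501.0), np.float64(82.0)), (np.float64(500.0), np.float64(8.0)), (np.float64(491.0), np.float64(9.0))]
296 [(np.float64(645.0), np.float64(14.0)), (np.float64(636.0), np.float64(8.0)), (np.float64(609.0), np.float64(88.0)), (np.float64(600.0), np.float64(86.0)), (np.float64(592.0), np.float64(85.0)), (np.float64(582.0), np.float64(88.0)), (np.float64(573.0), np.float64(86.0)), (np.float64(
[... 351 characters left out ...]
491.0), np.float64(9.0))]
306 [(np.float64(647.0), np.float64(7.0)), (np.float64(621.0), np.float64(77.0)), (np.float64(611.0), np.float64(83.0)), (np.float64(602.0), np.float64(82.0)), (np.float64(592.0), np.float64(86.0)), (np.float64(583.0), np.float64(84.0)), (np.float64(573.0), np.float64(88.0)), (np.float64(564.0), np.float64(86.0)), (np.float64(557.0), np.float64(76.0)), (np.float64(546.0), np.float64(88.0)), (np.float64(538.0), np.float64(83.0)), (np.float64(529.0), np.float64(81.0)), (np.float64(519.0), np.float64(86.0)), (np.float64(510.0), np.float64(86.0)), (np.float64(501.0), np.float64(83.0)), (np.float64(499.0), np.float64(25.0)), (np.float64(491.0), np.float64(13.0))]
27.4583
```

View pics/t3.png

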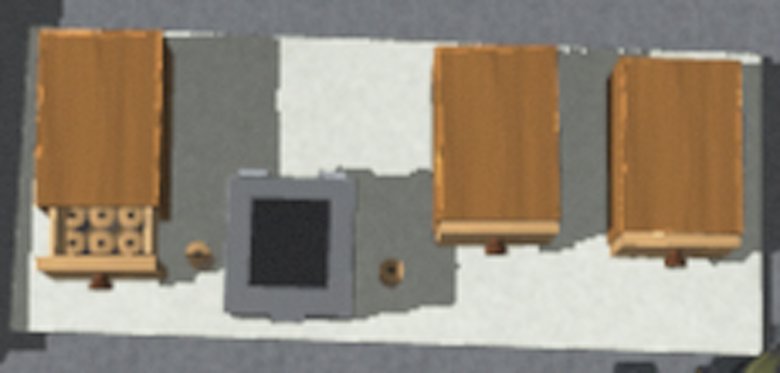

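View pics/s3.png

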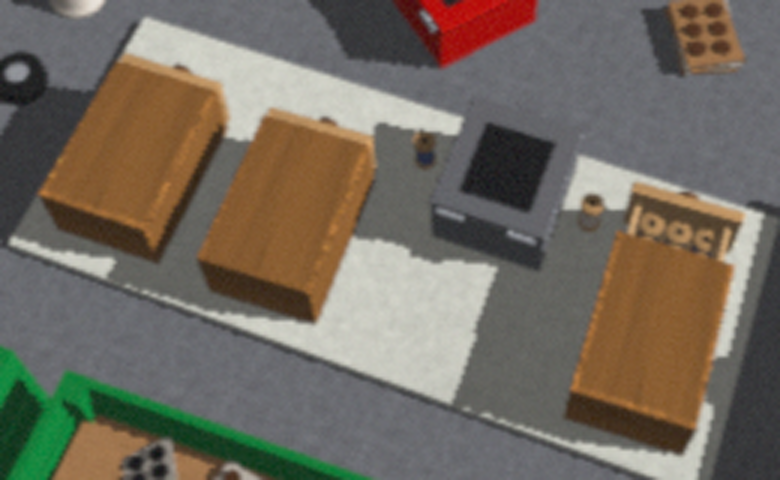

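The top and scene views show both button drawers against their cases, at crop pixels (497,235) and (677,245). The chest lid lies flat at z≈0.084. The spool drawer and the two loose spools haven't moved, so I'll hand in.

```bash
python3 -c "
from rig import robot
print(robot.close_job())"
```

```text
the job is handed in; nothing more can be done
None
```

Job handed in at about 27 s of the 48 s allowed: both button drawers are pushed to their stops and the chest lid is pressed flat, while the spool drawer, the chest and the two loose spools look unmoved in the last pictures.

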